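# Check a gear against the master on the meshing fixture

## Robot

A 6-joint arm with a two-finger parallel gripper is mounted at the origin on the work surface. World frame = base frame: x ahead of the robot, y to its left, z up, the work surface at z = 0. Lengths are in m, angles in rad, forces in N, time in s.
With the tool pointing down it reaches from about 0.375 to 0.9 m from the base axis. Payload 3.1 kg.
Tool frame: the origin (TCP) lies midway between the tips of the shut fingers; the grasp point (between the pads) lies 19 mm behind it; x points along the fingers, z is the direction in which the jaws open and shut, and the axes are right-handed (so a half turn about x gives the same grasp; the last joint's range is limited). The gripper opens to 87 mm and grips with 3 to 60 N. Pads are 19 mm wide; open, the fingers measure 117 mm over their backs; the gripper's body (75 mm by 190 mm) begins 51 mm behind the grasp point.
Start: joints at [-1.47, 0.527, 1.433, -0, 1.181, -0.178], TCP at [0.172, -0.601, 0.223] pointing down, gripper open.
Joint ranges: [-3.08, 3.08], [-0.75, 2.2], [0.22, 2.44], [-1.43, 4.57], [0, 2.65], [-2.85, 2.85]. Speed limits (rad/s): [2.79, 2.79, 3.14, 3.14, 3.14, 3.14].

## Interface

Orientations are given as a unit quaternion [x, y, z, w].
In Python, from rig import robot, optics, workorder gives the robot as it stands.
- The arm moves only by the tool arm_command, never from a script. Its argument "plan" is a list of rows, each a list of 7 numbers: the shift along the tool's x, y, z in cm, then the turn, a rotation vector about the tool's x, y, z in rad, then the finger opening in cm, from 0 to 8.7. In form: [[x, y, z, ax, ay, az, gripper], ...]. A call has 1 to 12 rows; each row shifts and turns the pose as measured when the row begins, along the tool's axes as they then stand; what a row does not reach is not made up. A row lasts 1/8 s, in which the tool goes at most 62.5 mm and 10.7 degrees, less where a joint would pass 70% of its speed; a pose out of reach is approached as far as the arm can. A call with a gripper value outside its range is refused whole. The fingers move at their own pace and stop on an object; "grip_force" is the grip in N (left out, the last holds). Time passes only in rows, so rows that do not move let the fingers close. It gives the time, the measured TCP pose, the force and the opening at its end, in the units of the state.
- robot.get_obs(): the state, without advancing time (a new reading comes with each control period).
- optics.camera(name): name is "side" or "top"; returns (picture, depth): 400x640x3 uint8, blue, green, red; 400x640 float32, m along the optical axis (not along the pixel's ray), 0 where there is no reading.
- optics.camera_info(name): a dict with "mtx" (3x3 intrinsics, pixels), "k1" (the pictures are not rectified: a ray, as slopes to the right and down, at radius r is drawn at 1 + k1 r^2 times it, then the intrinsics apply), "position" and "rotation" of the camera in the world. Camera axes: x right, y down, z forward; pixel columns grow to the right and rows downward; lengths in m; the calibration is good to about 2 mm. A picture is of the moment at which its call begins. camera_info takes no time and is no camera call.
- workorder.hand_in(): hands the job in, once; it reports no verdict.
The state is a dict: "time": time; "q": joint angles; "joint_velocities": joint speeds; "joint_torque": joint torques, N m; "position": TCP position; "tool_rot": TCP orientation; "ft_force": force on the tool from outside, world axes, zero at the start; "moment": the same for the moment, N m; "grip_width": finger opening in m.
Only numpy, scipy, OpenCV 4.12 (cv2) and the standard library are available. Lean on these libraries where they do the work, as an engineer would, in place of code of your own. Each camera call takes 0.05 s, during which the arm holds its last target. There are 200 camera calls.

## Task

One of the three loose steel gears has fourteen teeth, the same size and tooth count as the brass master gear on the fixture's carriage. Set that gear, hub upwards, fully down on the fixture's empty tapered post, let go of it, and then slide the carriage by its black upright handle towards the post until the master's teeth are fully in mesh with the gear's. Leave the gear seated on the post and the carriage in mesh.

Things in the scene. Friction and masses are not known exactly. Their poses are not given: they have to be found in the camera images.
- gear_14: Wanted steel spur gear: 14 teeth, 64 mm over the tips, toothed face 14 mm thick, 0.2-0.4 kg. Round hub 30 mm in diameter from 14 to 40 mm above the underside: grip it there from above. Bore 20 mm, right through. Origin: on the axis, at the underside; z up to the hub; any yaw. Two like gears of 11 teeth (52 mm) and 18 teeth (80 mm) lie 100 mm or more off, centre to centre.
- post_seat (a point): Centre of the shoulder the gear rests on, on the fixed test post's axis, 20 mm above the bench; a seated gear's origin is here. Post 18 mm in diameter for 12 mm, then tapering to 4 mm at its tip, 36 mm above here: a gear lowered up to 6 mm off centre centres itself. Base plate 100 x 250 mm, 12 mm thick. z up; y along the slide, away from the carriage.
- master_axis (a point): On the axis of the brass master gear (14 teeth, 64 mm over the tips, 14 mm thick), at its underside, level with post_seat. It turns freely, so teeth find their own mesh. The carriage slides along +y, straight to the post, from 80-100 mm between axes; tips touch at about 64 mm, full mesh is about 55 mm. Sliding takes 3-6 N, the last push 10-15 N; it stays where left.
- carriage_knob (a point): Grip point on the axis of the carriage's upright round black handle, 18 mm in diameter, 78 mm above the bench; its top is 17 mm higher. Everything else on the fixture, a seated gear included, stays below 62 mm over the bench. It lies 62 mm behind master_axis, on the line through post and master, away from the post; rigid with the carriage, same axes (+y to the post).
Mind the look-alikes: they are no part of the job. Leave any pink look-alike of the gear_14 alone.

How it is judged:
On the way, in this order (a step that is already met when the one before it is completed fails the run):
1. the fourteen-tooth gear is fully down on the post and let go, with the carriage still back (horizontal distance between gear_14 and post_seat below 0.005 m and z of gear_14 in the frame of post_seat below 0.004 m and angle between gear_14's own z axis and vertical below 0.12 rad and contact force between the fingers and gear_14 below 0.1 N and horizontal distance between master_axis and post_seat above 0.068 m), for 0.2 s.
2. the carriage has brought the master gear into mesh with it (horizontal distance between master_axis and gear_14 below 0.06 m), for 0.2 s.
At the end, for the whole second after the job is handed in: The fourteen-tooth gear rests released on the test post, hub up (within 5 mm of the post axis, within 4 mm of its shoulder, within 7 degrees of upright), and the carriage has been left with the master in mesh: its axis within 60 mm of the gear's (horizontal distance between gear_14 and post_seat below 0.005 m and z of gear_14 in the frame of post_seat below 0.004 m and angle between gear_14's own z axis and vertical below 0.12 rad and horizontal distance between master_axis and gear_14 below 0.06 m and linear speed of gear_14 below 0.02 m/s); the robot touches nothing.
It also fails if it takes over 48 s, if anything falls off the work surface, if the arm or the gripper's body presses on something with over 40 N, if the wrist force passes 120 N, or if a joint passes its speed limit or range.

## Working session

There is one attempt and no reset: what is moved stays moved. The work goes in short steps, Python scripts to look and compute and a tool call to move; the robot and the scene stay as the last step left them, time stands still between calls to the robot, and variables do not carry over. Pictures are saved under pics/ and viewed, about 8 in all and at most 12, crops included, and the job is handed in when it is done.

Besides the shell and the picture viewer there is one more tool, called after "Request:" as name(argument=value, ...) on one line, values as JSON. arm_command: Moves the arm, as the interface text tells. Its arguments: {"type":"object","properties":{"plan":{"type":"array"},"grip_force":{"type":"number"}},"required":["plan"]}

```bash
ls; mkdir -p pics
cat > h.py <<'E'
import numpy as np, cv2
from rig import robot, optics, workorder
def cam(n):
    p,d=optics.camera(n); return p,d,optics.camera_info(n)
def ray(ci,uv):
    M=np.array(ci["mtx"],float); uv=np.atleast_2d(np.asarray(uv,float))
    xd=np.stack([(uv[:,0]-M[0,2])/M[0,0],(uv[:,1]-M[1,2])/M[1,1]],1)
    x=xd.copy()
    for _ in range(20): x=xd/(1+ci["k1"]*(x**2).sum(1,keepdims=True))
    return np.c_[x,np.ones(len(x))]
def onplane(ci,uv,z):
    R=np.array(ci["rotation"]);o=np.array(ci["position"])
    w=ray(ci,uv)@R.T
    return o+w*((z-o[2])/w[:,2])[:,None]
def cloud(d,ci):
    v,u=np.mgrid[:d.shape[0],:d.shape[1]]
    r=ray(ci,np.c_[u.ravel(),v.ravel()])*d.reshape(-1,1)
    return (r@np.array(ci["rotation"]).T+np.array(ci["position"])).reshape(*d.shape,3)
E
python3 - <<'E'
from h import *
for n in("top","side"):
    p,d,ci=cam(n); cv2.imwrite(f"pics/{n}0.png",p); np.savez(f"{n}0.npz",p=p,d=d); print(n,ci)
o=robot.get_obs();print(o)
E
```

```text
pics
top {'mtx': array([[460.61503111,   0.        , 313.21048745],
       [  0.        , 460.61503111, 202.88318138],
       [  0.        ,   0.        ,   1.        ]]), 'k1': -0.0716739669247677, 'position': array([0.54682036, 0.02224356, 0.95332799]), 'rotation': array([ 0.70845136, -0.70534041,  0.01365987, -0.02012411])}
side {'mtx': array([[479.55606211,   0.        , 315.64616841],
       [  0.        , 479.55606211, 196.74168479],
       [  0.        ,   0.        ,   1.        ]]), 'k1': -0.11113421525739671, 'position': array([0.55547499, 0.85929443, 0.83417749]), 'rotation': array([-0.01284757,  0.91849977, -0.39519922,  0.00326957])}
{'time': 0.1, 'q': array([-1.47049409e+00,  5.28341305e-01,  1.43380581e+00, -2.53202364e-05,
        1.18139371e+00, -1.78481459e-01]), 'joint_velocities': array([ 0.00075249, -0.00075006, -0.00399184, -0.00012695,  0.00031631,
        0.00095457]), 'joint_torque': array([-6.18926988e-04, -4.40986347e+01, -1.77151144e+01,  6.34610583e-02,
        5.34216268e-02, -3.97436929e-05]), 'position': array([ 0.1719554 , -0.6001779 ,  0.22167902]), 'tool_rot': array([ 0.42617706,  0.56509628, -0.42517689,  0.56414885]), 'ft_force': array([ 0.1580065 ,  0.54755282, -0.35414878]), 'moment': array([-0.00483935, -0.0129081 ,  0.00020684]), 'grip_width': 0.08712745604160001}
```

Rotation is a quaternion; patching the helper, and viewing both pictures.

```bash
sed -i 's/^def cam(n):/from scipy.spatial.transform import Rotation as Ro\ndef cam(n):/; s/p,d=optics.camera(n); return p,d,optics.camera_info(n)/p,d=optics.camera(n); return p,d,info(n)\ndef info(n):\n    ci=dict(optics.camera_info(n)); ci["rotation"]=Ro.from_quat(ci["rotation"]).as_matrix(); return ci/' h.py; python3 -c "
from h import *
print(info('top')['rotation'],info('side')['rotation'])"
```

```text
[[ 0.00461662 -0.99884896  0.04774341]
 [-0.99994854 -0.00417985  0.0092442 ]
 [-0.00903399 -0.04778363 -0.99881686]] [[-0.9996485  -0.02101671  0.0161609 ]
 [-0.02618524  0.68730504 -0.72589677]
 [ 0.0041485  -0.72606479 -0.68761378]]
```

View pics/top0.png

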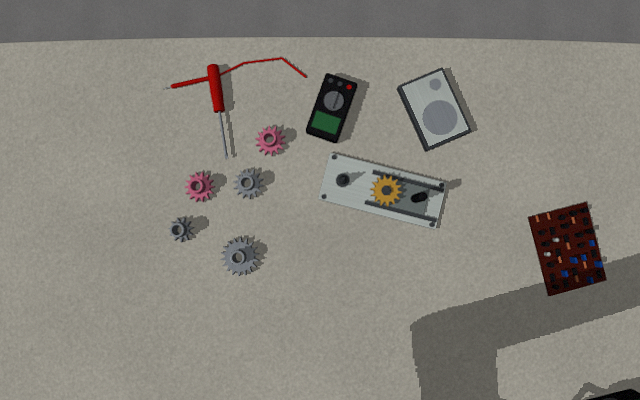

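View pics/side0.png

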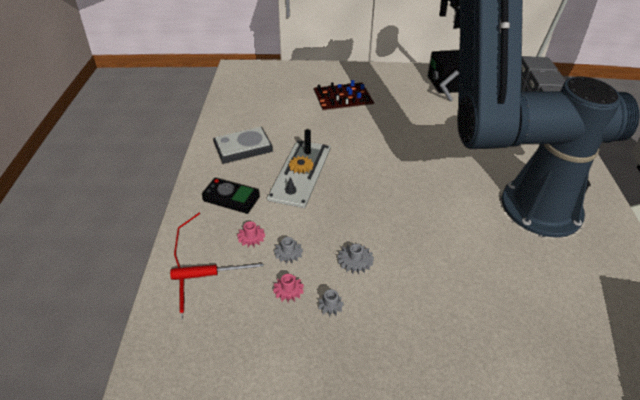

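Top: gear_14 is the grey gear near (248,183), between the 11-tooth (182,229) and 18-tooth (241,256); the pink ones are at (200,186) and (270,140). The post is at (343,180), the master at (387,191) and the knob at (418,197). Next I measure these from depth in both views.

```bash
cat > m.py <<'E'
from h import *
import sys
def pts(n,d,p,ci,c,r,z0,z1,col=None):
    P=cloud(d,ci); m=(d>0)&(np.hypot(P[...,0]-c[0],P[...,1]-c[1])<r)&(P[...,2]>z0)&(P[...,2]<z1)
    if col is not None: m&=col
    return P[m],m
def brass(p):
    h=cv2.cvtColor(p,cv2.COLOR_BGR2HSV); return (h[...,0]>12)&(h[...,0]<30)&(h[...,1]>120)&(h[...,2]>90)
E
python3 - <<'E'
from m import *
T=info("top")
g={"g14":((248,183),.03,.04),"g11":((182,229),.03,.04),"g18":((241,256),.03,.04),"post":((343,180),.025,.05),"master":((387,191),.03,.03),"knob":((418,197),.03,.09)}
for n in("top","side"):
    D=np.load(f"{n}0.npz");p,d=D["p"],D["d"];ci=info(n);P=cloud(d,ci)
    bench=P[300:360,150:350] if n=="top" else P[330:390,200:400]; print(n,"bench z",np.median(bench[...,2]),bench[...,2].std())
    for k,(uv,r,z) in g.items():
        c=onplane(T,uv,z)[0]
        for z0,z1 in((.005,.02),(.025,.05),(.05,.12)):
            Q,m=pts(n,d,p,ci,c,.05,z0,z1)
            if len(Q)>3: print(k,c[:2].round(3),(z0,z1),len(Q),Q.mean(0).round(4),"mid",((Q.min(0)+Q.max(0))/2).round(4),"ext",np.ptp(Q,axis=0).round(3),"zmax",Q[:,2].max().round(4))
    b=brass(p); l,lab,st,ce=cv2.connectedComponentsWithStats(b.astype(np.uint8)); i=1+st[1:,4].argmax(); print("brass",ce[i],st[i],onplane(ci,ce[i],.034))
D=np.load("top0.npz")["p"]; S=np.load("side0.npz")["p"]
a=cv2.resize(D[140:240,160:320],None,fx=5,fy=5,interpolation=cv2.INTER_CUBIC)
cv2.imwrite("pics/c1.png",a)
a=cv2.resize(D[145:235,310:460],None,fx=5,fy=5,interpolation=cv2.INTER_CUBIC); cv2.imwrite("pics/c2.png",a)
E
```

```text
top bench z 0.0010155012336311997 0.052825507107300336
g14 [0.63  0.161] (0.005, 0.02) 375 [0.6311 0.1629 0.0141] mid [0.6256 0.161  0.0125] ext [0.085 0.094 0.015] zmax 0.0199
g14 [0.63  0.161] (0.025, 0.05) 123 [0.6319 0.1645 0.0383] mid [0.6318 0.165  0.0344] ext [0.028 0.029 0.019] zmax 0.0436
g11 [0.537 0.293] (0.005, 0.02) 185 [0.5364 0.2978 0.0128] mid [0.5359 0.2973 0.0124] ext [0.093 0.086 0.015] zmax 0.0198
g11 [0.537 0.293] (0.025, 0.05) 140 [0.5366 0.3026 0.0374] mid [0.537  0.3037 0.0348] ext [0.028 0.028 0.019] zmax 0.0443
g18 [0.484 0.173] (0.005, 0.02) 737 [0.483  0.1802 0.0145] mid [0.4822 0.1796 0.0125] ext [0.078 0.083 0.015] zmax 0.0198
g18 [0.484 0.173] (0.025, 0.05) 131 [0.4828 0.1803 0.0388] mid [0.4825 0.1808 0.0352] ext [0.028 0.029 0.02 ] zmax 0.0453
post [ 0.635 -0.028] (0.005, 0.02) 1622 [ 0.635  -0.0304  0.0132] mid [ 0.6361 -0.03    0.0125] ext [0.097 0.094 0.015] zmax 0.0199
post [ 0.635 -0.028] (0.025, 0.05) 51 [ 0.6381 -0.0281  0.0394] mid [ 0.6392 -0.0287  0.0374] ext [0.016 0.016 0.024] zmax 0.0492
post [ 0.635 -0.028] (0.05, 0.12) 14 [ 0.6394 -0.02
[... 2318 characters left out ...]
0.111   0.0345] mid [ 0.6174 -0.1248  0.0372] ext [0.06  0.083 0.024] zmax 0.0495
master [ 0.615 -0.117] (0.05, 0.12) 11 [ 0.6035 -0.1649  0.0716] mid [ 0.6033 -0.1651  0.0722] ext [0.008 0.002 0.037] zmax 0.0904
knob [ 0.6   -0.167] (0.005, 0.02) 290 [ 0.5896 -0.169   0.0162] mid [ 0.6    -0.168   0.0129] ext [0.099 0.095 0.014] zmax 0.0199
knob [ 0.6   -0.167] (0.025, 0.05) 121 [ 0.6059 -0.1475  0.0363] mid [ 0.613  -0.147   0.0375] ext [0.051 0.058 0.025] zmax 0.0499
knob [ 0.6   -0.167] (0.05, 0.12) 112 [ 0.6023 -0.1698  0.0773] mid [ 0.6024 -0.1726  0.0755] ext [0.016 0.017 0.046] zmax 0.0983
brass [165.20160481  60.01705115] [ 94  54 162  14 997] [[ 1.12948105 -0.67833174  0.034     ]]
```

View pics/c1.png

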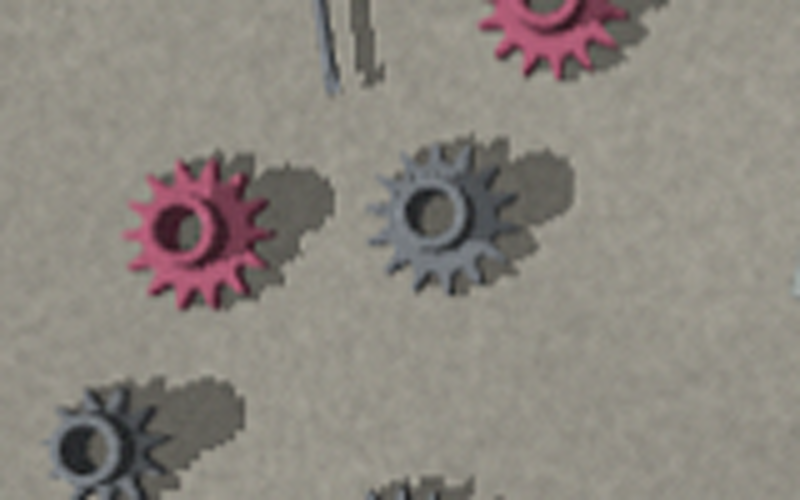

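View pics/c2.png

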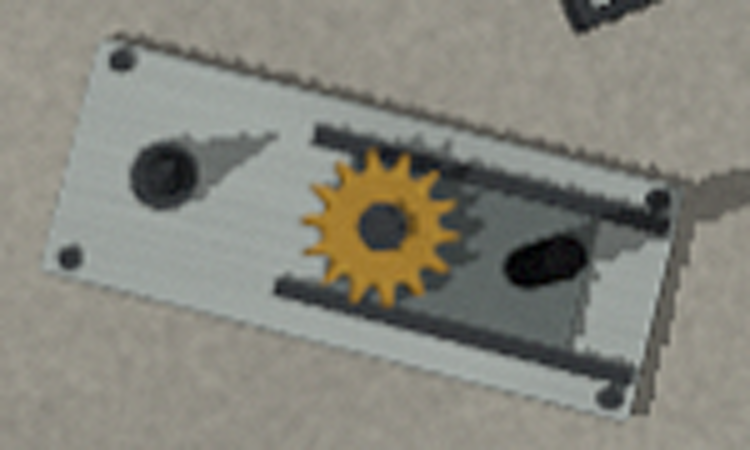

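c1 shows the grey gear's hub at crop (435,213), pixel (247,182.6), with the pink look-alike to its left. c2 shows the post at crop (165,175), the master at (385,227) and the knob top at (570,258). Depth from the two views agrees: gear (0.632,0.1655), post (0.6395,-0.0275), knob (0.6025,-0.173).

```bash
cat > go.py <<'E'
from h import *
import sys
# usage: go.py x y z : tool-axis shift (cm) to target with jaws along the slide and tool down
o=robot.get_obs(); R=Ro.from_quat(o["tool_rot"]).as_matrix(); p=o["position"]
s=np.array([0.246,0.969,0]); s/=np.linalg.norm(s)
best=min(((Ro.from_matrix(R.T@np.c_[[0,0,-1],np.cross(z,[0,0,-1]),z]).as_rotvec()) for z in(s,-s)),key=np.linalg.norm)
print("R",R.round(3).tolist(),"q",o["q"].round(2),"pos",p.round(4),"grip",round(o["grip_width"],4),"F",o["ft_force"].round(1),"t",o["time"])
print("turn",best.round(3))
if len(sys.argv)>3:
    t=np.array([float(a) for a in sys.argv[1:4]])
    print("shift now cm",(R.T@(t-p)*100).round(2),"after turn cm",((R@Ro.from_rotvec(best).as_matrix()).T@(t-p)*100).round(2))
E
python3 go.py 0.632 0.1655 0.15
```

```text
R [[-0.0, 0.961, 0.275], [0.002, 0.275, -0.961], [-1.0, 0.0, -0.002]] q [-1.47  0.53  1.43 -0.    1.18 -0.18] pos [ 0.172  -0.6002  0.2217] grip 0.0871 F [ 0.2  0.5 -0.4] t 0.1
turn [ 0.527 -0.002  0.   ]
shift now cm [  7.31  65.3  -60.94] after turn cm [  7.17  25.75 -85.53]
```

Request:
arm_command(plan=[[0, 4.5, -4.2, 0.176, 0, 0, 8.7], [0, 3.7, -4.9, 0.176, 0, 0, 8.7], [0, 2.8, -5.5, 0.176, 0, 0, 8.7], [0, 1.75, -5.9, 0, 0, 0, 8.7], [0, 1.75, -5.9, 0, 0, 0, 8.7], [0, 1.75, -5.9, 0, 0, 0, 8.7], [0, 1.75, -5.9, 0, 0, 0, 8.7], [0, 1.75, -5.9, 0, 0, 0, 8.7], [0, 1.75, -5.9, 0, 0, 0, 8.7], [0, 1.75, -5.9, 0, 0, 0, 8.7]])

```text
time: 1.35
position: [0.5, -0.0722, 0.2195]
tool_rot: [0.565, 0.426, -0.564, 0.426]
ft_force: [1.1, -0.5, 0.3]
grip_width: 0.087
```

```bash
python3 go.py 0.632 0.1655 0.15
```

```text
R [[0.0, 0.962, -0.275], [0.001, -0.275, -0.962], [-1.0, -0.0, -0.001]] q [-0.37  0.37  1.73  0.    1.04  1.48] pos [ 0.5    -0.0722  0.2195] grip 0.087 F [ 1.1 -0.5  0.3] t 1.35
turn [-0.03  -0.001  0.   ]
shift now cm [  6.99   6.16 -26.47] after turn cm [  6.95   6.94 -26.29]
```

Request:
arm_command(plan=[[0, 1.4, -5.3, -0.03, 0, 0, 8.7], [1.4, 1.4, -5.3, 0, 0, 0, 8.7], [1.4, 1.4, -5.3, 0, 0, 0, 8.7], [1.4, 1.4, -5.3, 0, 0, 0, 8.7], [1.4, 1.4, -5.0, 0, 0, 0, 8.7], [0, 0, 0, 0, 0, 0, 8.7], [0, 0, 0, 0, 0, 0, 8.7]])

```text
time: 2.22
position: [0.6368, 0.1764, 0.1591]
tool_rot: [-0.556, -0.437, 0.557, -0.436]
ft_force: [0.6, 0.1, 0.1]
grip_width: 0.0868
```

```bash
python3 go.py 0.632 0.1655 0.10
```

```text
R [[-0.002, 0.971, -0.238], [-0.0, -0.238, -0.971], [-1.0, -0.002, 0.001]] q [ 0.1   0.65  1.39 -0.    1.1   1.91] pos [0.6368 0.1764 0.1591] grip 0.0868 F [0.6 0.1 0.1] t 2.225
turn [0.009 0.001 0.002]
shift now cm [ 5.91 -0.19  1.17] after turn cm [ 5.91 -0.19  1.17]
```

Request:
arm_command(plan=[[2, -0.2, 1.2, 0, 0, 0, 8.7], [4, 0, 0, 0, 0, 0, 8.7], [4, 0, 0, 0, 0, 0, 8.7], [2, 0, 0, 0, 0, 0, 8.7], [0, 0, 0, 0, 0, 0, 8.7]])

```text
time: 2.85
position: [0.631, 0.1569, 0.0402]
tool_rot: [-0.558, -0.434, 0.558, -0.435]
ft_force: [0.1, -0.4, 0.5]
grip_width: 0.0867
```

```bash
python3 go.py 0.632 0.1655 0.019
python3 - <<'E'
from h import *
p,d,ci=cam("side"); cv2.imwrite("pics/g1.png",cv2.resize(p[150:300,200:400],None,fx=4,fy=4,interpolation=cv2.INTER_CUBIC))
E
```

```text
R [[0.0, 0.969, -0.246], [-0.002, -0.246, -0.969], [-1.0, 0.001, 0.001]] q [ 0.07  0.79  1.49 -0.    0.86  1.89] pos [0.631  0.1569 0.0402] grip 0.0867 F [ 0.1 -0.4  0.5] t 2.85
turn [ 0.     0.001 -0.001]
shift now cm [ 2.12 -0.11 -0.86] after turn cm [ 2.12 -0.11 -0.86]
```

View pics/g1.png

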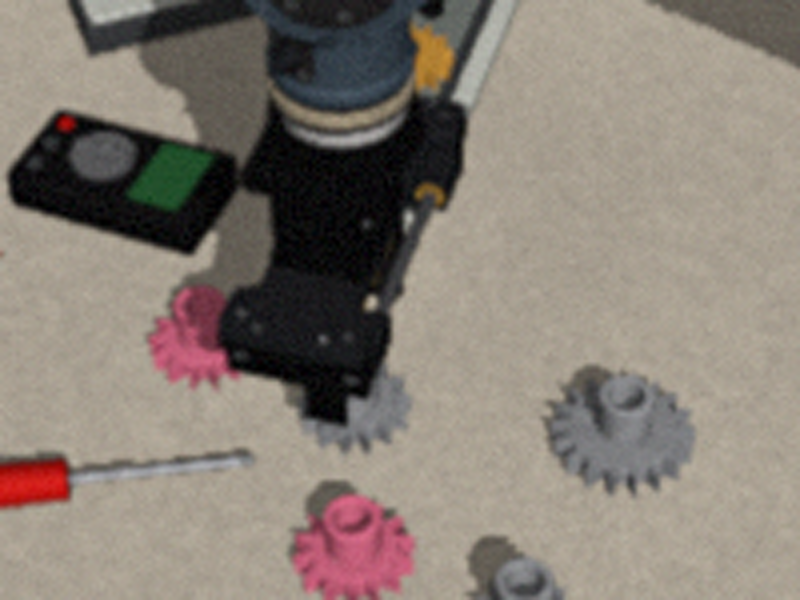

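The picture shows the near finger at crop (327,395) standing just in front of the grey gear's hub, clear of the pink gears. I centre, lower and settle.

Request:
arm_command(plan=[[0.8, -0.1, -0.9, 0, 0, 0, 8.7], [0.9, 0, 0, 0, 0, 0, 8.7], [0, 0, 0, 0, 0, 0, 8.7]])

```text
time: 3.28
position: [0.6352, 0.1659, 0.0267]
tool_rot: [0.56, 0.432, -0.556, 0.436]
ft_force: [-0.3, 0.3, -0.3]
grip_width: 0.087
```

```bash
python3 go.py 0.632 0.1655 0.019
```

```text
R [[0.008, 0.969, -0.247], [-0.001, -0.247, -0.969], [-1.0, 0.008, -0.001]] q [ 0.09  0.81  1.48 -0.    0.84  1.91] pos [0.6352 0.1659 0.0267] grip 0.087 F [-0.3  0.3 -0.3] t 3.275
turn [-0.001 -0.001 -0.008]
shift now cm [ 0.76 -0.31  0.12] after turn cm [ 0.77 -0.3   0.12]
```

Request:
arm_command(plan=[[0.6, -0.3, 0.1, 0, 0, 0, 8.7], [0.1, 0, 0, 0, 0, 0, 8.7], [0, 0, 0, 0, 0, 0, 8.7], [0, 0, 0, 0, 0, 0, 8.7]])

```text
time: 3.78
position: [0.6322, 0.166, 0.0198]
tool_rot: [0.561, 0.432, -0.556, 0.436]
ft_force: [0.5, -0.1, -0.0]
grip_width: 0.0875
```

```bash
python3 go.py 0.632 0.1655 0.019
```

```text
R [[0.009, 0.969, -0.246], [-0.001, -0.246, -0.969], [-1.0, 0.009, -0.001]] q [ 0.09  0.82  1.49 -0.    0.82  1.91] pos [0.6322 0.166  0.0198] grip 0.0875 F [ 0.5 -0.1 -0. ] t 3.775
turn [-0.    -0.001 -0.009]
shift now cm [ 0.07 -0.01  0.05] after turn cm [ 0.08 -0.01  0.05]
```

Aligned; close on the hub.

Request:
arm_command(plan=[[0, 0, 0, 0, 0, -0.008, 2.0], [0, 0, 0, 0, 0, 0, 2.0], [0, 0, 0, 0, 0, 0, 2.0], [0, 0, 0, 0, 0, 0, 2.0], [0, 0, 0, 0, 0, 0, 2.0], [0, 0, 0, 0, 0, 0, 2.0], [0, 0, 0, 0, 0, 0, 2.0]], grip_force=30)

```text
time: 4.65
position: [0.6327, 0.166, 0.0201]
tool_rot: [0.559, 0.434, -0.557, 0.434]
ft_force: [0.7, -0.1, -0.4]
grip_width: 0.0286
```

```bash
python3 go.py 0.6395 -0.0275 0.12
```

```text
R [[0.002, 0.969, -0.246], [0.001, -0.247, -0.969], [-1.0, 0.001, -0.002]] q [0.09 0.82 1.49 0.   0.83 1.9 ] pos [0.6327 0.166  0.0201] grip 0.0286 F [ 0.7 -0.1 -0.4] t 4.65
turn [-0.    -0.002 -0.001]
shift now cm [-10.02   5.45  18.57] after turn cm [-9.99  5.42 18.59]
```

Request:
arm_command(plan=[[-2, 0, 0, 0, 0, 0, 2.0], [-4, 0, 0, 0, 0, 0, 2.0], [-4, 0, 0, 0, 0, 0, 2.0], [0, 1.3, 4.6, 0, 0, 0, 2.0], [0, 1.3, 4.6, 0, 0, 0, 2.0], [0, 1.3, 4.6, 0, 0, 0, 2.0], [0, 1, 3.5, 0, 0, 0, 2.0], [0, 0, 0, 0, 0, 0, 2.0], [0, 0, 0, 0, 0, 0, 2.0]])

```text
time: 5.78
position: [0.636, -0.0179, 0.1294]
tool_rot: [0.558, 0.434, -0.557, 0.435]
ft_force: [0.7, -0.4, -2.9]
grip_width: 0.0287
```

```bash
python3 go.py 0.6395 -0.0275 0.09
```

```text
R [[0.002, 0.97, -0.244], [-0.0, -0.244, -0.97], [-1.0, 0.002, -0.0]] q [-0.2   0.65  1.49  0.    1.    1.61] pos [ 0.636  -0.0179  0.1294] grip 0.0287 F [ 0.7 -0.4 -2.9] t 5.775
turn [ 0.002 -0.    -0.002]
shift now cm [3.94 0.57 0.85] after turn cm [3.94 0.58 0.84]
```

Request:
arm_command(plan=[[2, 0.6, 0.9, 0, 0, 0, 2.0], [1.8, 0, 0, 0, 0, 0, 2.0], [0, 0, 0, 0, 0, 0, 2.0], [0, 0, 0, 0, 0, 0, 2.0]])

```text
time: 6.28
position: [0.6387, -0.0253, 0.0874]
tool_rot: [-0.557, -0.437, 0.557, -0.435]
ft_force: [1.1, -0.4, -3.8]
grip_width: 0.029
```

```bash
python3 go.py 0.6395 -0.0275 0.085
python3 - <<'E'
from h import *
p,d,ci=cam("side"); np.savez("s1.npz",p=p,d=d); cv2.imwrite("pics/g2.png",cv2.resize(p[100:220,220:380],None,fx=5,fy=5,interpolation=cv2.INTER_CUBIC))
E
```

```text
R [[-0.001, 0.971, -0.24], [0.001, -0.24, -0.971], [-1.0, -0.001, -0.001]] q [-0.21  0.71  1.5   0.    0.93  1.6 ] pos [ 0.6387 -0.0253  0.0874] grip 0.029 F [ 1.1 -0.4 -3.8] t 6.275
turn [ 0.006 -0.001  0.001]
shift now cm [0.24 0.13 0.2 ] after turn cm [0.24 0.13 0.2 ]
```

View pics/g2.png

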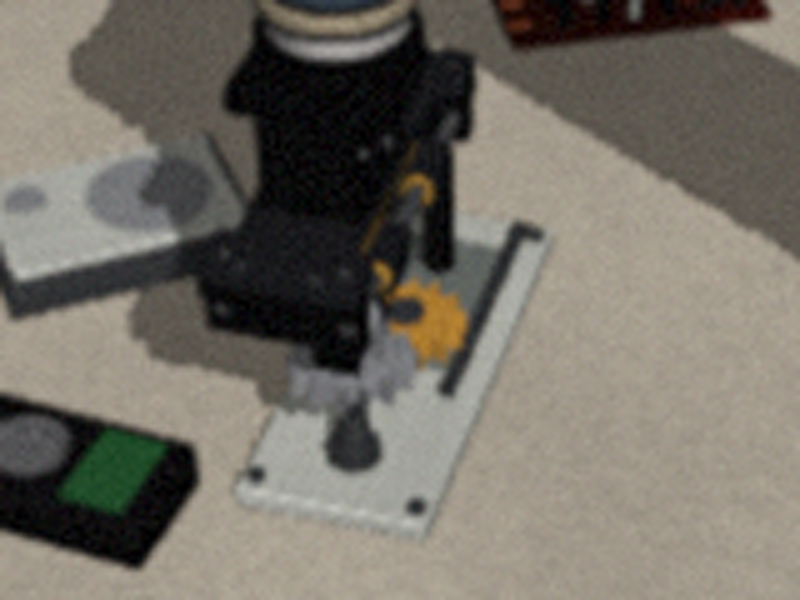

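The gear hangs level at crop (352,375), with the post at (353,440) directly below it; the carriage is still back. I correct and lower it.

Request:
arm_command(plan=[[0, 0.1, 0.2, 0, 0, 0, 2.0], [0, 0, 0, 0, 0, 0, 2.0], [1, 0, 0, 0, 0, 0, 2.0], [1, 0, 0, 0, 0, 0, 2.0], [0.5, 0, 0, 0, 0, 0, 2.0], [0, 0, 0, 0, 0, 0, 2.0]])

```text
time: 7.08
position: [0.6394, -0.0273, 0.0614]
tool_rot: [0.557, 0.436, -0.557, 0.436]
ft_force: [0.3, 0.2, -3.2]
grip_width: 0.0287
```

```bash
python3 go.py 0.6395 -0.0275 0.040
```

```text
R [[-0.0, 0.971, -0.239], [0.001, -0.239, -0.971], [-1.0, -0.001, -0.001]] q [-0.22  0.75  1.51  0.    0.88  1.59] pos [ 0.6394 -0.0273  0.0614] grip 0.0287 F [ 0.3  0.2 -3.2] t 7.075
turn [ 0.007 -0.001  0.001]
shift now cm [2.14 0.01 0.02] after turn cm [2.14 0.01 0.01]
```

Request:
arm_command(plan=[[0.8, 0, 0, 0, 0, 0, 2.0], [0.7, 0, 0, 0, 0, 0, 2.0], [0.4, 0, 0, 0, 0, 0, 2.0], [0.2, 0, 0, 0, 0, 0, 2.0], [0, 0, 0, 0, 0, 0, 2.0]])

```text
time: 7.7
position: [0.64, -0.0274, 0.0402]
tool_rot: [0.557, 0.436, -0.556, 0.436]
ft_force: [0.2, 0.2, -3.7]
grip_width: 0.0289
```

```bash
python3 go.py 0.6395 -0.0275 0.040
```

```text
R [[0.001, 0.971, -0.239], [0.001, -0.239, -0.971], [-1.0, 0.001, -0.001]] q [-0.22  0.78  1.52  0.    0.84  1.59] pos [ 0.64   -0.0274  0.0402] grip 0.0289 F [ 0.2  0.2 -3.7] t 7.7
turn [ 0.007 -0.001 -0.001]
shift now cm [ 0.02 -0.05  0.02] after turn cm [ 0.02 -0.05  0.02]
```

Request:
arm_command(plan=[[0.1, 0, 0, 0, 0, 0, 2.0], [0, 0, 0, 0, 0, 0, 5.0], [0, 0, 0, 0, 0, 0, 5.0], [0, 0, 0, 0, 0, 0, 5.0], [0, 0, 0, 0, 0, 0, 5.0], [-2, 0, 0, 0, 0, 0, 5.0], [-4, 0, 0, 0, 0, 0, 5.0], [-4, 0, 0, 0, 0, 0, 5.0], [0, 2.5, 5.0, 0, 0, 0, 5.0], [0, 0, 5.0, 0, 0, 0, 5.0], [0, 0, 0, 0, 0, 0, 5.0], [0, 0, 0, 0, 0, 0, 5.0]])

```text
time: 9.2
position: [0.6449, -0.133, 0.1536]
tool_rot: [0.56, 0.432, -0.553, 0.441]
ft_force: [0.1, -0.1, -0.4]
grip_width: 0.0499
```

```bash
python3 go.py 0.6025 -0.173 0.062
cat > chk.py <<'E'
from m import *
p,d,ci=cam("side"); import time
cv2.imwrite("pics/%s.png"%sys.argv[1],cv2.resize(p[100:220,220:380],None,fx=5,fy=5,interpolation=cv2.INTER_CUBIC))
for n in("side","top"):
    if n=="top": p,d,ci=cam(n)
    for k,c,r,a,b in(("hub",(.6395,-.0275),.02,.045,.07),("face",(.6395,-.0275),.034,.026,.042),("knob",(.61,-.155),.045,.07,.105)):
        Q,m=pts(n,d,p,ci,c,r,a,b)
        if len(Q)>3: print(n,k,len(Q),"mid",((Q.min(0)+Q.max(0))/2).round(4),"ext",np.ptp(Q,axis=0).round(3),"z med",np.median(Q[:,2]).round(4),"zmax",Q[:,2].max().round(4))
    Q,m=pts(n,d,p,ci,(.625,-.08),.09,.02,.05,brass(p))
    if len(Q)>20: print(n,"brass",len(Q),"mean",Q.mean(0).round(4),"mid",((Q.min(0)+Q.max(0))/2).round(4),"ext",np.ptp(Q,axis=0).round(3))
E
python3 chk.py g3
```

```text
R [[0.016, 0.971, -0.237], [-0.004, -0.237, -0.972], [-1.0, 0.016, -0.0]] q [-0.37  0.64  1.42  0.    1.06  1.43] pos [ 0.6449 -0.133   0.1536] grip 0.0499 F [ 0.1 -0.1 -0.4] t 9.2
turn [ 0.009 -0.    -0.016]
shift now cm [ 9.11 -3.32  4.89] after turn cm [ 9.16 -3.12  4.92]
side hub 136 mid [ 0.6397 -0.0273  0.0545] ext [0.028 0.032 0.019] z med 0.057 zmax 0.0639
side face 237 mid [ 0.6408 -0.0252  0.0339] ext [0.063 0.061 0.016] z med 0.0342 zmax 0.0418
side knob 71 mid [ 0.6023 -0.1719  0.0847] ext [0.016 0.016 0.029] z med 0.0887 zmax 0.0991
side brass 275 mean [ 0.6171 -0.1089  0.0329] mid [ 0.6176 -0.1184  0.0328] ext [0.061 0.068 0.024]
top hub 143 mid [ 0.6396 -0.0283  0.055 ] ext [0.028 0.029 0.02 ] z med 0.0598 zmax 0.0648
top face 380 mid [ 0.6391 -0.0289  0.034 ] ext [0.06  0.061 0.016] z med 0.035 zmax 0.0419
top knob 95 mid [ 0.6026 -0.1729  0.0843] ext [0.017 0.017 0.029] z med 0.095 zmax 0.0986
top brass 208 mean [ 0.6168 -0.1011  0.034 ] mid [ 0.6135 -0.102   0.0304] ext [0.049 0.033 0.019]
```

View pics/g3.png

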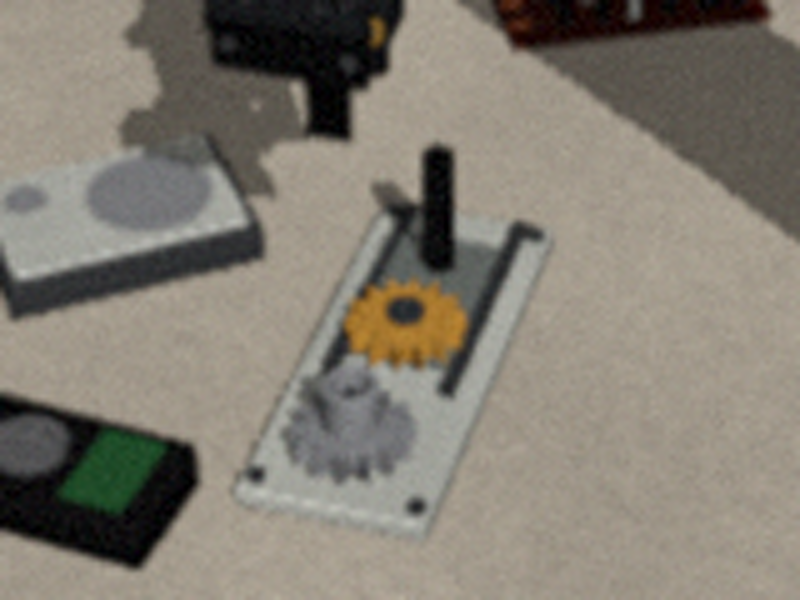

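The gear sits level on the post at crop (350,425), hub top at 60 mm and face at 34–35 mm, so it is fully down. The carriage is still back, with the knob at (437,205). Next is the knob.

Request:
arm_command(plan=[[0, -1.6, 2.5, 0.009, 0, -0.016, 5.0], [0, -1.5, 2.4, 0, 0, 0, 5.0], [1, 0, 0, 0, 0, 0, 5.0], [1, 0, 0, 0, 0, 0, 5.0], [0, 0, 0, 0, 0, 0, 5.0]])

```text
time: 9.93
position: [0.6037, -0.166, 0.1313]
tool_rot: [0.556, 0.438, -0.556, 0.436]
ft_force: [-0.2, -0.3, -0.1]
grip_width: 0.0498
```

```bash
python3 go.py 0.6025 -0.1725 0.064
```

```text
R [[-0.001, 0.972, -0.236], [0.002, -0.236, -0.972], [-1.0, -0.002, -0.002]] q [-0.45  0.64  1.51  0.    1.    1.36] pos [ 0.6037 -0.166   0.1313] grip 0.0498 F [-0.2 -0.3 -0.1] t 9.925
turn [ 0.01  -0.002  0.002]
shift now cm [6.73 0.05 0.67] after turn cm [6.73 0.04 0.66]
```

Request:
arm_command(plan=[[0, 0, 0.6, 0.01, 0, 0, 5.0], [0.5, 0, 0, 0, 0, 0, 5.0], [2, 0, 0, 0, 0, 0, 5.0], [2, 0, 0, 0, 0, 0, 5.0], [1.5, 0, 0, 0, 0, 0, 5.0], [0, 0, 0, 0, 0, 0, 5.0], [0, 0, 0, 0, 0, 0, 5.0]])

```text
time: 10.8
position: [0.6049, -0.1717, 0.0699]
tool_rot: [0.559, 0.434, -0.557, 0.435]
ft_force: [0.6, 0.4, -0.7]
grip_width: 0.0502
```

```bash
python3 go.py 0.6025 -0.1725 0.064
```

```text
R [[0.002, 0.97, -0.245], [0.001, -0.245, -0.97], [-1.0, 0.002, -0.001]] q [-0.45  0.73  1.54  0.    0.87  1.36] pos [ 0.6049 -0.1717  0.0699] grip 0.0502 F [ 0.6  0.4 -0.7] t 10.8
turn [ 0.001 -0.001 -0.002]
shift now cm [ 0.59 -0.22  0.14] after turn cm [ 0.59 -0.22  0.14]
```

Request:
arm_command(plan=[[0.5, -0.2, 0.1, 0, 0, 0, 5.0], [0, 0, 0, 0, 0, 0, 5.0], [0, 0, 0, 0, 0, 0, 1.0], [0, 0, 0, 0, 0, 0, 1.0], [0, 0, 0, 0, 0, 0, 1.0], [0, 0, 0, 0, 0, 0, 1.0], [0, 0, 0, 0, 0, 0, 1.0]], grip_force=40)

```text
time: 11.68
position: [0.6037, -0.1732, 0.0667]
tool_rot: [0.559, 0.433, -0.557, 0.436]
ft_force: [0.1, 0.1, -0.2]
grip_width: 0.0171
```

```bash
python3 go.py 0.6107 -0.1409 0.065
```

```text
R [[0.006, 0.97, -0.244], [-0.002, -0.244, -0.97], [-1.0, 0.006, 0.0]] q [-0.46  0.73  1.55  0.    0.86  1.36] pos [ 0.6037 -0.1732  0.0667] grip 0.0171 F [ 0.1  0.1 -0.2] t 11.675
turn [ 0.002  0.    -0.006]
shift now cm [ 0.17 -0.12 -3.3 ] after turn cm [ 0.17 -0.12 -3.3 ]
```

Request:
arm_command(plan=[[0, 0, -0.6, 0, 0, 0, 1.0], [0, 0, -0.6, 0, 0, 0, 1.0], [0, 0, -0.6, 0, 0, 0, 1.0], [0, 0, -0.5, 0, 0, 0, 1.0], [0, 0, 0, 0, 0, 0, 1.0]])

```text
time: 12.3
position: [0.6095, -0.1506, 0.0667]
tool_rot: [0.558, 0.433, -0.557, 0.437]
ft_force: [-1.2, -0.9, -0.0]
grip_width: 0.017
```

```bash
python3 go.py 0.6107 -0.1409 0.065
```

```text
R [[0.005, 0.97, -0.244], [-0.004, -0.244, -0.97], [-1.0, 0.006, 0.002]] q [-0.42  0.73  1.55 -0.    0.86  1.4 ] pos [ 0.6095 -0.1506  0.0667] grip 0.017 F [-1.2 -0.9 -0. ] t 12.3
turn [ 0.002  0.002 -0.006]
shift now cm [ 0.17 -0.12 -0.97] after turn cm [ 0.17 -0.12 -0.97]
```

Request:
arm_command(plan=[[0, 0, -0.35, 0, 0, 0, 1.0], [0, 0, -0.35, 0, 0, 0, 1.0], [0, 0, -0.35, 0, 0, 0, 1.0], [0, 0, 0, 0, 0, 0, 1.0]])

```text
time: 12.8
position: [0.6122, -0.14, 0.0667]
tool_rot: [0.558, 0.433, -0.557, 0.437]
ft_force: [-0.4, -2.7, 0.4]
grip_width: 0.0169
```

```bash
python3 go.py 0.6107 -0.1409 0.065
```

```text
R [[0.005, 0.97, -0.244], [-0.004, -0.244, -0.97], [-1.0, 0.006, 0.003]] q [-0.4   0.73  1.55 -0.    0.86  1.42] pos [ 0.6122 -0.14    0.0667] grip 0.0169 F [-0.4 -2.7  0.4] t 12.8
turn [ 0.002  0.003 -0.006]
shift now cm [ 0.17 -0.13  0.12] after turn cm [ 0.17 -0.13  0.12]
```

Request:
arm_command(plan=[[0, 0, -0.3, 0, 0, 0, 1.0], [0, 0, -0.3, 0, 0, 0, 1.0]])

```text
time: 13.05
position: [0.6125, -0.1392, 0.0667]
tool_rot: [-0.555, -0.432, 0.559, -0.44]
ft_force: [-4.7, -13.5, -0.2]
grip_width: 0.0169
```

```bash
python3 go.py 0.6107 -0.1409 0.065; python3 chk.py g4
```

```text
R [[0.002, 0.971, -0.241], [-0.013, -0.241, -0.971], [-1.0, 0.005, 0.012]] q [-0.4   0.73  1.55 -0.01  0.86  1.43] pos [ 0.6125 -0.1392  0.0667] grip 0.0169 F [ -4.7 -13.5  -0.2] t 13.05
turn [ 0.006  0.012 -0.005]
shift now cm [ 0.18 -0.13  0.2 ] after turn cm [ 0.17 -0.13  0.21]
side hub 128 mid [ 0.6398 -0.0268  0.0547] ext [0.028 0.033 0.019] z med 0.0573 zmax 0.0643
side face 242 mid [ 0.6405 -0.0256  0.0339] ext [0.062 0.061 0.015] z med 0.0342 zmax 0.0416
side knob 34 mid [ 0.6125 -0.137   0.0803] ext [0.028 0.035 0.019] z med 0.0754 zmax 0.0896
side brass 212 mean [ 0.6207 -0.0791  0.0338] mid [ 0.6259 -0.0858  0.0316] ext [0.06  0.069 0.021]
top hub 145 mid [ 0.6399 -0.0273  0.0546] ext [0.028 0.028 0.019] z med 0.0599 zmax 0.0642
top face 378 mid [ 0.6401 -0.0266  0.034 ] ext [0.062 0.06  0.016] z med 0.035 zmax 0.0419
top brass 24 mean [ 0.6088 -0.0732  0.0317] mid [ 0.6184 -0.0725  0.0293] ext [0.046 0.044 0.018]
```

View pics/g4.png

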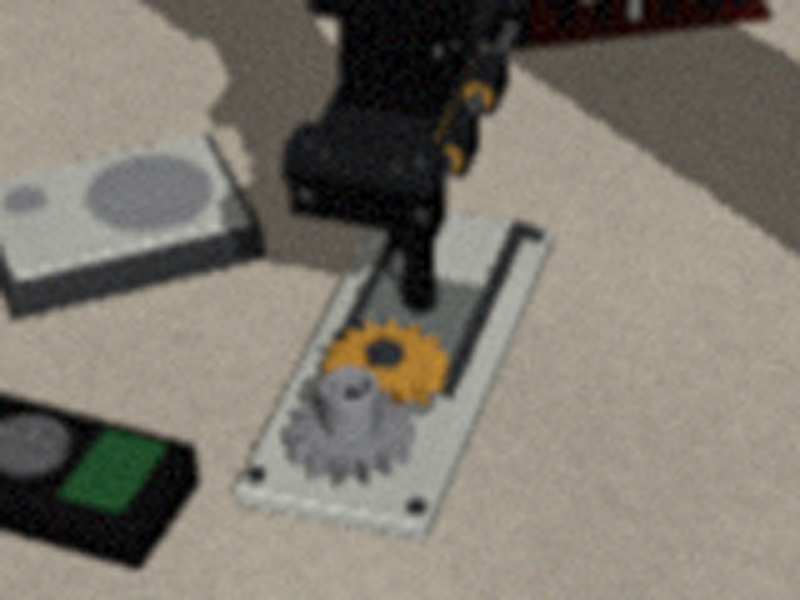

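The master at crop (385,362) overlaps the gear's teeth. The push met a 14 N stop with the gear still seated, and the estimated axis distance is about 53–55 mm. I release and back off.

Request:
arm_command(plan=[[0, 0, 0, 0, 0, 0, 1.0], [0, 0, 0, 0, 0, 0, 3.4], [0, 0, 0, 0, 0, 0, 3.4], [0, 0, 0, 0, 0, 0, 3.4], [0, 0, 0, 0, 0, 0, 3.4], [-1, 0, 0, 0, 0, 0, 3.4], [-4, 0, 0, 0, 0, 0, 3.4], [-5, 0, 0, 0, 0, 0, 3.4], [0, -5, 5, 0, 0, 0, 3.4], [0, -5, 5, 0, 0, 0, 3.4], [0, -5, 5, 0, 0, 0, 3.4], [0, 0, 0, 0, 0, 0, 3.4]])

```text
time: 14.65
position: [0.4483, -0.2376, 0.1742]
tool_rot: [-0.556, -0.429, 0.557, -0.443]
ft_force: [0.8, 0.1, -0.2]
grip_width: 0.0338
```

Run:
```python
from m import *
p,d,ci=cam("top"); cv2.imwrite("pics/g5.png",cv2.resize(p[145:235,310:460],None,fx=5,fy=5,interpolation=cv2.INTER_CUBIC))
q=[("top",p,d,ci)]; q.append(("side",*cam("side")))
for n,p,d,ci in q:
    h,_=pts(n,d,p,ci,(.6395,-.0275),.02,.045,.07); k,_=pts(n,d,p,ci,(.612,-.14),.03,.07,.105)
    mid=lambda a:(a.min(0)+a.max(0))[:2]/2
    print(n,"hub",mid(h),h[:,2].max(),len(k),"knob",mid(k),"axis dist",np.linalg.norm(mid(h)-mid(k))-.062)
    Q,_=pts(n,d,p,ci,(.62,-.1),.07,.028,.04); f,_=pts(n,d,p,ci,(.6395,-.0275),.034,.026,.042); print("face z",np.median(f[:,2]))
o=robot.get_obs();print(o["position"],o["ft_force"],o["time"])
```

```text
top hub [ 0.63972569 -0.02724969] 0.06516111520533086 88 knob [ 0.61054134 -0.13862094] axis dist 0.053131584060184325
face z 0.03493951860415456
side hub [ 0.63973929 -0.02600231] 0.06458785297450576 74 knob [ 0.61126562 -0.13734407] axis dist 0.052924917441953476
face z 0.03395629709385983
[ 0.45170081 -0.23695149  0.17442338] [ 0.27876425 -0.59425382  0.50900427] 14.75
```

View pics/g5.png

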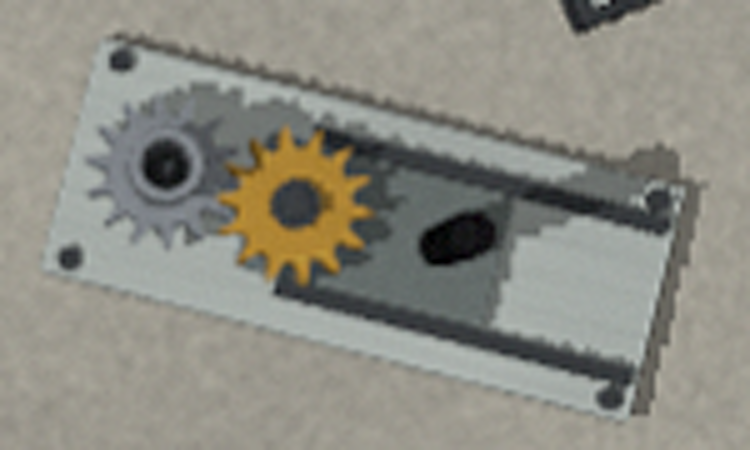

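The top view shows the gear (165,170) seated and meshing with the master (297,203), and the gripper clear. Handing in.

```bash
python3 -c "
from rig import workorder
print(workorder.hand_in())"
```

```text
the job is handed in; nothing more can be done
None
```

The fourteen-tooth gear is on the post and released, the carriage is in mesh, and I handed the job in at about 14.8 s of the 48 s. No verdict came back.

- **Work done:** I gripped gear_14 by its hub, lowered it onto the post and let go. I then gripped the knob and slid the carriage about 35 mm, until it stopped against roughly 14 N. After that I released the knob and moved the gripper well clear.
- **Gear seated:** in the last two views the gear was within about 1.5 mm of the measured post position. Its toothed face was at 34–35 mm and, after seating, its hub top at about 60 mm. Both heights match a gear fully down on the 20 mm shoulder.
- **Mesh:** the distance between axes, worked out from the hub and knob positions, was about 53 mm in both views. That is below the 60 mm limit. It is about 2 mm less than the stated full mesh of 55 mm, which I put down to calibration and depth error.
- **Other checks:** I confirmed the gear by its 64 mm size and its grey colour beside the larger and smaller grey gears, not by counting every tooth. None of the checks failed.

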